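# Stand the ball-headed mallet in the mug, leaning over the handle

## Task

Take the ball-headed glockenspiel mallet out of the wooden stick stand and lower it, ball up, to the bottom of the tall white mug before letting it go. Leave it leaning on the mug's rim directly over the handle, so that the ball sticks out above the handle for the next player, and keep the mug standing where it is.

Things in the scene. Friction and masses are not known exactly. Their poses are not given: they have to be found in the camera images.
- mallet_mid (a point): Centre of the ball-headed mallet: a loose beech stick, 230 mm long overall, about 30 g; straight round shaft 10 mm thick, rounded foot, a 20 mm wooden ball at its upper end. It stands ball up in one hole of the stand and may lean 3 degrees there. The point is on the shaft's axis, 115 mm above the foot and 115 mm below the top of the ball; z runs along the shaft to the ball.
- mallet_head (a point): Centre of that mallet's 20 mm ball, 105 mm from the mallet's centre along the shaft; the shaft is bare up to the ball's underside, 95 mm above the mallet's centre.
- mug: Tall straight white ceramic mug, about 450 g, loose: 80 mm across, 130 mm high, wall 4 mm, mouth 72 mm wide, floor inside 6 mm above its underside. Origin: centre of the underside; z up. The handle is on its own +y side, reaches 75 mm from the axis, top 20 mm below the rim; it may point anywhere from straight away from the robot through the robot's left to towards the robot.
- stand: Fixed dark wood block, 60 (x) x 240 (y) x 55 mm high, on a 12 mm maple plank. Origin: centre of the underside. Three holes in its top at y = -80, 0, 80 mm, 12 mm wide, 45 mm deep (floor 10 mm above the underside). One holds the ball-headed mallet, the others a plain stick (150 mm long) and a mallet with a crosswise barrel head (160 mm); which is where varies.

How it is judged:
By the outcome, as a careful person would: the job done as asked, in the order asked, and still so for the second after the job is handed in, with the robot touching nothing.
It also fails if it takes over 48 s, if anything falls off the work surface, if the arm or the gripper's body presses on something with over 40 N, if the wrist force passes 120 N, or if a joint passes its speed limit or range.

## Robot

A 7-joint arm with a two-finger parallel gripper is mounted at the origin on the work surface. World frame = base frame: x ahead of the robot, y to its left, z up, the work surface at z = 0. Lengths are in m, angles in rad, forces in N, time in s.
With the tool pointing down it reaches from about 0.4 to 0.85 m from the base axis. Payload 4.5 kg.
Tool frame: the origin (TCP) lies between the finger pads; the fingertips stand r.finger_overhang ahead of it and the grasp point (between the pads) lies 8 mm behind it (r.finger_overhang is the distance from the TCP to the fingertips, in m); z points along the fingers, x is the direction in which the jaws open and shut, and the axes are right-handed (so a half turn about z gives the same grasp; the last joint's range is limited). The gripper opens to 88 mm and grips with 3 to 60 N. Pads are 18 mm wide; open, the fingers measure 123 mm over their backs; the gripper's body (75 mm by 187 mm) begins 45 mm behind the grasp point.
Start: joints at [0.034, 0.689, -0.195, 1.565, 0.157, 0.902, -0.215], TCP at [0.625, 0, 0.25] pointing down, gripper open.
Joint ranges: [-3.01, 3.01], [-0.46, 2.08], [-1.47, 1.51], [0.13, 2.56], [-1, 4.14], [0.04, 2.09], [-2.66, 2.66]. Speed limits (rad/s): [2.57, 2.57, 3.14, 3.14, 3.14, 3.14, 3.14].

## Interface

Orientations are given as a unit quaternion [x, y, z, w].
In Python, from plant import r gives the robot as it stands.
- The arm moves only by the tool move_arm, never from a script. Its argument "targets" is a list that holds one entry, the list of rows, each a list of 7 numbers: the turn, a rotation vector about the world's x, y, z in rad, then the shift along the world's x, y, z in m, then the opening, from 0 (shut) to 1 (fully open). A call has 1 to 5 rows; each row shifts and turns the pose as measured when the row begins; what a row does not reach is not made up. A row lasts 1/10 s, in which the tool goes at most 50 mm and 8.59 degrees, less where a joint would pass 70% of its speed; a pose out of reach is approached as far as the arm can. A call with a gripper value outside its range is refused whole. The fingers move at their own pace and stop on an object; "force" is the grip in N (left out, the last holds). Time passes only in rows, so rows that do not move let the fingers close. It gives the time, the measured TCP pose, the force and the opening at its end, in the units of the state.
- r.get_state(): the state, without advancing time (a new reading comes with each control period).
- r.snapshot(name): name is "scene" or "side" or "wrist"; returns a dict with "frame" (480x640x3 uint8, red, green, blue), "K" (3x3 intrinsics, pixels), "T" (4x4, takes a point from camera to world coordinates). Camera axes: x right, y up, looking along -z (the intrinsics and any distortion apply to the point x, -y, -z); pixel columns grow to the right and rows downward; lengths in m; the calibration is good to about 2 mm. A picture is of the moment at which its call begins. There is no depth.
- r.finish_job(): hands the job in, once; it reports no verdict.
Trained networks look in a picture, given as the dict that the camera call returned (one of the last four; its "shot" number tells which), for a name from the list of things; names that differ only in an ending like _2 or _b are one class to them, and where a whole thing is asked for, a point or a joint stands for the part that bears it (a point fixed in the world has none). Each returns a list of dicts, best first, with "score" (0 to 1); they miss things now and then, are a little off and sometimes report something else, mostly with a low value. They report only what shows in the picture. A call takes as long as a camera call.
- r.find_in(picture, query): "centre" ([row, column] in pixels, amid what is visible of it).
The state is a dict: "clock": time; "q": joint angles; "qd": joint speeds; "joint_torque": joint torques, N m; "tool_pos": TCP position; "eef_rot": TCP orientation; "contact_force": force on the tool from outside, world axes, zero at the start; "moment": the same for the moment, N m; "opening": opening from 0.0 (shut) to 1.0 (fully open).
Only numpy, scipy, OpenCV 4.12 (cv2) and the standard library are available. Lean on these libraries where they do the work, as an engineer would, in place of code of your own. Each camera call takes 0.05 s, during which the arm holds its last target. There are 200 camera calls.

## Working session

There is one attempt and no reset: what is moved stays moved. The work goes in short steps, Python scripts to look and compute and a tool call to move; the robot and the scene stay as the last step left them, time stands still between calls to the robot, and variables do not carry over. Pictures are saved under pics/ and viewed, about 8 in all and at most 12, crops included, and the job is handed in when it is done.

Besides the shell and the picture viewer there is one more tool, called after "Request:" by a JSON object that holds its "api" and its "payload", one argument or row to a line. move_arm: Moves the arm, as the interface text tells. Its arguments: {"type":"object","properties":{"targets":{"type":"array","items":{"type":"array","items":{"type":"array","items":{"type":"number"}}}},"force":{"type":"number"}},"required":["targets"]}

```bash
mkdir -p pics; ls; cat > h.py <<'E'
import numpy as np, cv2
from plant import r
def ray(s,px):
    K,T=np.array(s["K"]),np.array(s["T"])
    v,u=px
    d=np.array([(u-K[0,2])/K[0,0],-(v-K[1,2])/K[1,1],-1.])
    return T[:3,3],T[:3,:3]@d
def onz(s,px,z):
    o,d=ray(s,px); return o+d*(z-o[2])/d[2]
def proj(s,p):
    K,T=np.array(s["K"]),np.array(s["T"])
    c=T[:3,:3].T@(np.asarray(p)-T[:3,3]); 
    return [K[1,2]-K[1,1]*c[1]/-c[2], K[0,2]+K[0,0]*c[0]/-c[2]]
def tri(a,b):
    A=np.zeros((3,3));y=np.zeros(3)
    for o,d in (a,b):
        d=d/np.linalg.norm(d);P=np.eye(3)-np.outer(d,d);A+=P;y+=P@o
    p=np.linalg.solve(A,y)
    return p,[np.linalg.norm(np.cross(p-o,d/np.linalg.norm(d))) for o,d in (a,b)]
def save(n,f): cv2.imwrite(f"pics/{n}.png",f[:,:,::-1])
E
python3 - <<'E'
from h import *
S={n:r.snapshot(n) for n in("scene","side","wrist")}
print(r.finger_overhang, r.get_state())
for n,s in S.items():
    save(n,s["frame"]); print(n,[k for k in s],np.round(s["K"],1).tolist(),np.round(s["T"],3).tolist())
    for q in("mallet_mid","mallet_head","mug","stand"):
        print(q,[(np.round(d["centre"],1).tolist(),round(d["score"],2)) for d in r.find_in(s,q)[:3]])
save("both",cv2.resize(np.hstack([S["scene"]["frame"],S["side"]["frame"]]),(800,300)))
E
```

```text
pics
0.011 {'clock': 0.15, 'q': array([ 0.03380085,  0.68977503, -0.19449275,  1.56606555,  0.15729458,
        0.90251969, -0.21512352]), 'qd': array([-0.00078436, -0.00334554, -0.0014715 , -0.00179607,  0.00022535,
        0.00222628,  0.00047128]), 'joint_torque': array([-1.46674727e-03, -5.27863634e+01, -1.26819178e+00, -1.53587687e+01,
       -5.24473807e-02,  3.92338901e-03,  1.12435155e-04]), 'tool_pos': array([ 6.24546711e-01, -5.33828805e-05,  2.49114106e-01]), 'eef_rot': array([ 9.99999761e-01,  3.00743721e-06, -6.87993958e-04,  6.12845465e-05]), 'contact_force': array([0.26144462, 0.19810989, 0.0704121 ]), 'moment': array([-0.05686713, -0.03523712,  0.00013508]), 'opening': 0.9989515152711507}
scene ['frame', 'K', 'T', 'shot'] [[596.7, 0.0, 323.0], [0.0, 596.7, 242.7], [0.0, 0.0, 1.0]] [[0.707, -0.464, 0.534, 1.035], [0.707, 0.471, -0.527, -0.441], [-0.007, 0.75, 0.661, 0.746], [0.0, 0.0, 0.0, 1.0]]
mallet_mid [([339.7, 117.4], 0.95)]
mallet_head [([336.9, 116.6], 0.84)]
mug [([382.5, 189.3], 0.63)]
stand [([381.9, 189.9], 0.95), ([338.6, 118.0], 0.41)]
side ['frame', 'K', 'T', 'shot'] [[438.9, 0.0, 315.6], [0.0, 438.9, 236.9], [0.0, 0.0, 1.0]] [[-0.932, 0.249, -0.264, 0.36], [-0.362, -0.678, 0.64, 0.497], [-0.02, 0.692, 0.722, 0.719], [0.0, 0.0, 0.0, 1.0]]
mallet_mid [([140.6, 383.8], 0.59)]
mallet_head [([140.9, 382.3], 0.64)]
mug [([381.6, 243.6], 0.64)]
stand [([219.6, 360.7], 0.87)]
wrist ['frame', 'K', 'T', 'shot'] [[332.3, 0.0, 328.4], [0.0, 332.3, 241.1], [0.0, 0.0, 1.0]] [[1.0, -0.001, 0.002, 0.625], [0.0, 0.964, 0.267, 0.068], [-0.002, -0.267, 0.964, 0.384], [0.0, 0.0, 0.0, 1.0]]
mallet_mid []
mallet_head [([328.6, 267.0], 0.3)]
mug []
stand [([331.0, 264.3], 0.83)]
```

View pics/scene.png

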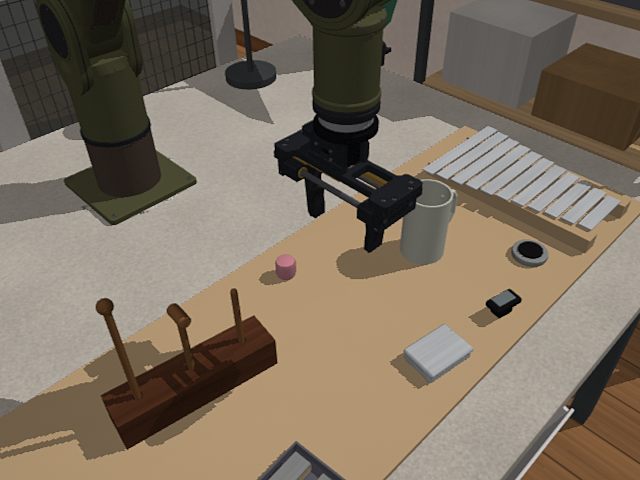

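View pics/side.png

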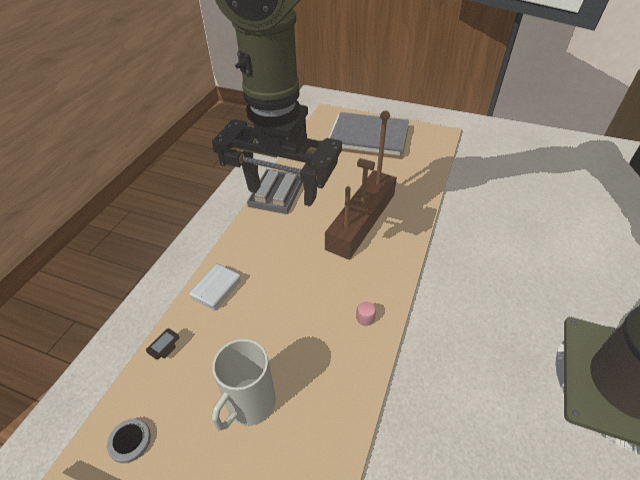

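The scene picture shows the mallet's ball at (307,105) and its shaft entering the stand at (397,138). The mug's rim is centred near (193,431) and its handle is at (203,452). The side picture shows the ball at (116,385), the shaft base near (182,379), the mug's rim centre near (364,242) and the handle at (410,224).

```bash
python3 - <<'E'
from h import *
a=r.snapshot("scene");b=r.snapshot("side")
for n,p,q in(("ball",(307,105),(116,385)),("base",(397,138),(182,379)),("rim",(193,432),(364,242)),("handle",(204,453),(410,224))):
    print(n,[np.round(x,4).tolist() for x in tri(ray(a,p),ray(b,q))])
for s,p in((a,(193,432)),(b,(364,242))): print(onz(s,p,.142))
f=b["frame"][320:470,150:350]; g=a["frame"][160:280,360:480]
save("mug",np.hstack([cv2.resize(f,(533,400)),cv2.resize(g,(400,400))])[:, :933]); 
save("mugs",cv2.resize(np.hstack([cv2.resize(f,(600,450)),cv2.resize(g,(450,450))]),(800,343)))
f=b["frame"][90:250,310:470]; g=a["frame"][270:450,80:260]
save("stand",np.hstack([cv2.resize(f,(400,400),interpolation=cv2.INTER_CUBIC),cv2.resize(g,(400,400),interpolation=cv2.INTER_CUBIC)]))
E
```

```text
ball [[0.5263, -0.2922, 0.2404], [0.0009, 0.0009]]
base [[0.5265, -0.2939, 0.0658], [0.0033, 0.0033]]
rim [[0.5833, 0.2587, 0.1399], [0.0046, 0.0046]]
handle [[0.5934, 0.3128, 0.0919], [0.0063, 0.0063]]
[0.58835234 0.25935828 0.142     ]
[0.5785899  0.25706352 0.142     ]
```

View pics/mugs.png

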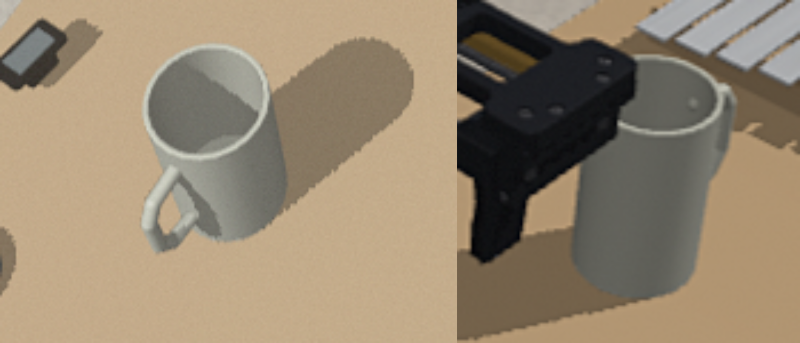

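View pics/stand.png

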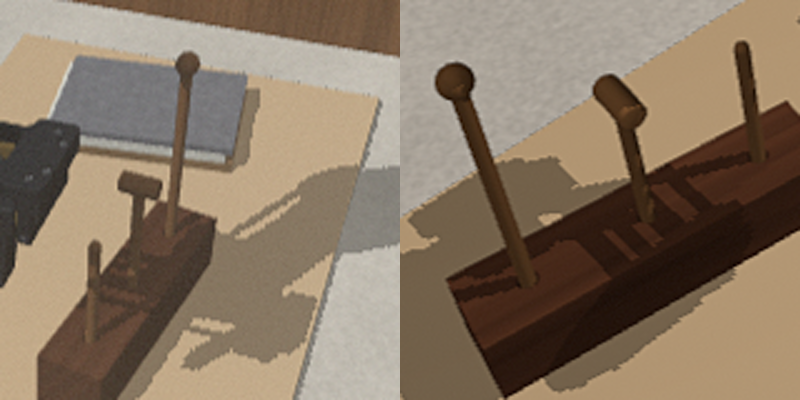

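Triangulation agrees with the known sizes: the ball centre comes out at z≈0.240 against an expected 0.242, and the rim at 0.140 against 0.142. The handle points roughly towards +y. I'll grip with the tool tilted 50° about x and the jaws along x, 40 mm below the ball centre, so I tilt and go there now.

Request:
{"api": "move_arm", "payload": {
  "targets": [
    [[0.14, 0, 0, -0.016, -0.02, 0.025, 1], [0.14, 0, 0, -0.02, -0.04, 0.02, 1], [0.14, 0, 0, -0.02, -0.045, 0.02, 1], [0.14, 0, 0, -0.02, -0.045, 0.02, 1], [0.14, 0, 0, -0.02, -0.045, 0.015, 1]]
  ],
  "force": 30
}}

```text
clock: 1.35
tool_pos: [0.5315, -0.1694, 0.3547]
eef_rot: [0.934, 0.022, 0.01, -0.356]
contact_force: [1.2, -0.2, 0.1]
opening: 1.002
```

Request:
{"api": "move_arm", "payload": {
  "targets": [
    [[0.14, 0, 0, 0, -0.045, 0, 1], [0, 0, 0, 0, -0.045, 0, 1], [0, 0, 0, 0, -0.045, 0, 1], [0, 0, 0, 0, 0, 0, 1]]
  ]
}}

```text
clock: 1.75
tool_pos: [0.5248, -0.324, 0.3503]
eef_rot: [0.907, 0.009, 0.015, -0.421]
contact_force: [-0.2, -0.6, -0.5]
opening: 0.998
```

The tilt reached 50° with no trouble. I'll look again now that the view of the mug is clear, and fit its centre and handle azimuth.

```bash
python3 - <<'E'
from h import *
S={n:r.snapshot(n) for n in("scene","side","wrist")}
for n,s in S.items():
    for q in("mallet_head","mug"):
        print(n,q,[(np.round(d["centre"],1).tolist(),round(d["score"],2)) for d in r.find_in(s,q)[:2]])
c=[.583,.259]
t=np.linspace(0,2*np.pi,120)
def ov(s):
    f=cv2.resize(s["frame"],None,fx=4,fy=4,interpolation=cv2.INTER_CUBIC)
    for rad,z,col in((.04,.142,(255,0,0)),(.04,.012,(0,0,255))):
        P=np.array([proj(s,(c[0]+rad*np.cos(a),c[1]+rad*np.sin(a),z)) for a in t])[:,::-1]*4+1.5
        cv2.polylines(f,[P.round().astype(int)],True,col,1)
    for th in (70,80,90,100,110):
        a=np.radians(th);P=np.array([proj(s,(c[0]+.07*np.cos(a),c[1]+.07*np.sin(a),z)) for z in(.118,.06)])[:,::-1]*4+1.5
        cv2.line(f,*[tuple(map(int,p)) for p in P],(0,255 if th==90 else 120,0),1)
    return f
A=ov(S["scene"])[640:1120,1540:1900];B=ov(S["side"])[1300:1780,760:1200]
save("ov",np.hstack([A,B]))
E
```

```text
scene mallet_head [([342.6, 117.6], 0.83)]
scene mug [([221.0, 425.3], 0.95)]
side mallet_head [([140.8, 379.9], 0.92)]
side mug [([382.6, 242.0], 0.65)]
wrist mallet_head []
wrist mug [([108.4, 352.0], 0.78)]
```

View pics/ov.png

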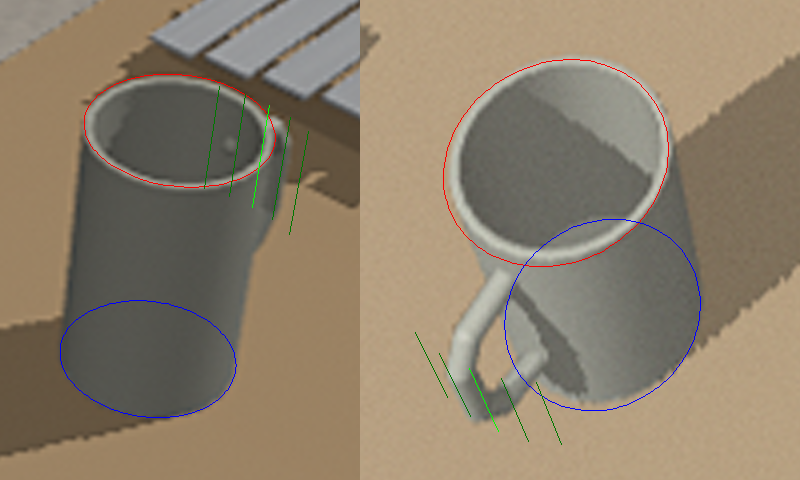

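The fit matches: the rim circle (red) lies on the rim in both views, so the mug is at (0.583, 0.259). The handle bar lies near the 80° line in both, at about (283,150) on the left and (468,375) on the right, so its azimuth is about 82°. Next I grasp the mallet.

Request:
{"api": "move_arm", "payload": {
  "targets": [
    [[0, 0, 0, 0.001, -0.024, -0.03, 1], [0, 0, 0, 0, 0, -0.04, 1], [0, 0, 0, 0, 0, -0.03, 1], [0, 0, 0, 0, 0, 0, 1]]
  ]
}}

```text
clock: 2.6
tool_pos: [0.5287, -0.337, 0.2549]
eef_rot: [0.907, 0.019, 0.015, -0.421]
contact_force: [-1.2, 0.1, -0.8]
opening: 1.003
```

```bash
python3 - <<'E'
from h import *
s=r.snapshot("wrist");st=r.get_state();print(st["tool_pos"],st["eef_rot"])
f=s["frame"].copy()
for z in(.072,.202,.242):
    v,u=proj(s,(.5263,-.2925,z));print(v,u);cv2.circle(f,(int(u),int(v)),3,(255,0,0),-1)
save("w1",f)
E
```

```text
[ 0.52980525 -0.33690486  0.25747421] [ 0.90658905  0.01972523  0.01664655 -0.42122453]
339.5659324424958 319.0406953073093
275.72779881359116 322.9363391053245
241.08265073770312 325.05051676937893
```

View pics/w1.png

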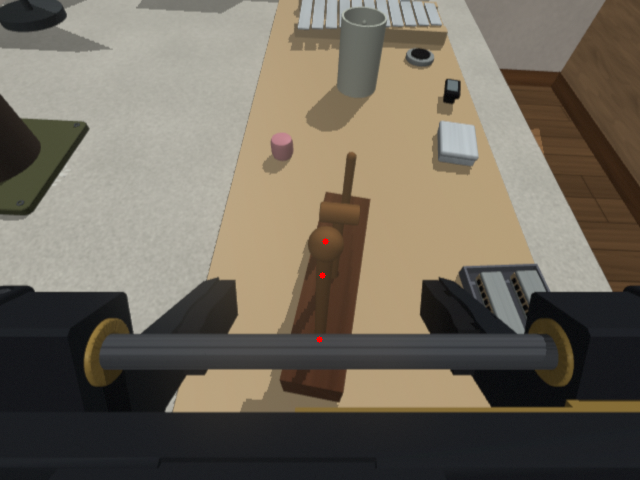

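The predicted ball and shaft points, (241,325) and (276,323), lie right on the mallet, midway between the open fingers. I advance along the tool, then close.

Request:
{"api": "move_arm", "payload": {
  "targets": [
    [[0, 0, 0, -0.002, 0, -0.02, 1], [0, 0, 0, -0.001, 0.025, -0.02, 1], [0, 0, 0, 0, 0.025, -0.02, 1], [0, 0, 0, 0, 0, 0, 1]]
  ]
}}

```text
clock: 3.05
tool_pos: [0.5291, -0.2863, 0.2003]
eef_rot: [0.908, 0.021, 0.021, -0.418]
contact_force: [0.7, 0.5, 0.5]
opening: 0.999
```

Request:
{"api": "move_arm", "payload": {
  "targets": [
    [[0, -0.02, 0, -0.003, 0, -0.004, 1], [0, -0.02, 0, 0, 0, 0, 0.4], [0, 0, 0, 0, 0, 0, 0], [0, 0, 0, 0, 0, 0, 0], [0, 0, 0, 0, 0, 0, 0]]
  ],
  "force": 25
}}

```text
clock: 3.55
tool_pos: [0.5277, -0.2915, 0.1996]
eef_rot: [0.909, 0.03, 0.045, -0.414]
contact_force: [0.0, 0.1, -0.9]
opening: 0.661
```

Request:
{"api": "move_arm", "payload": {
  "targets": [
    [[0, 0, 0, 0, 0, 0, 0], [0, 0, 0, 0, 0, 0.01, 0], [0, 0, 0, 0, 0, 0.025, 0], [0, 0, 0, 0, 0, 0.03, 0], [0, 0, 0, 0, 0, 0, 0]]
  ]
}}

```text
clock: 4.05
tool_pos: [0.5282, -0.2917, 0.2687]
eef_rot: [0.909, 0.029, 0.045, -0.414]
contact_force: [-0.2, -1.1, 0.5]
opening: 0.208
```

I lifted before the slow fingers had closed: the opening was still 0.21 and no load showed. I reopen in place above the ball, level the jaw axis, and look.

Request:
{"api": "move_arm", "payload": {
  "targets": [
    [[0, 0, 0, 0, 0, 0, 1], [0, 0, 0, 0, 0, 0, 1], [0, 0.05, 0, 0, 0, 0, 1], [0, 0.05, 0, 0, 0, 0, 1], [0, 0, 0, 0, 0, 0, 1]]
  ]
}}

```text
clock: 4.55
tool_pos: [0.5269, -0.2915, 0.2672]
eef_rot: [0.909, 0.008, -0.003, -0.416]
contact_force: [0.5, 0.5, -0.1]
opening: 0.638
```

```bash
python3 - <<'E'
from h import *
a=r.snapshot("scene");b=r.snapshot("side");st=r.get_state();print(st["tool_pos"],st["eef_rot"],st["opening"],st["contact_force"])
f=b["frame"][60:260,250:450]; g=a["frame"][220:460,40:280]
save("st2",np.hstack([cv2.resize(f,(400,400),interpolation=cv2.INTER_CUBIC),cv2.resize(g,(400,400),interpolation=cv2.INTER_CUBIC)]))
E
```

```text
[ 0.52633173 -0.29207348  0.26721134] [ 0.90954563  0.00735613 -0.00277541 -0.41552969] 0.7277569342921563 [ 0.14906927  0.47458946 -0.0267486 ]
```

View pics/st2.png

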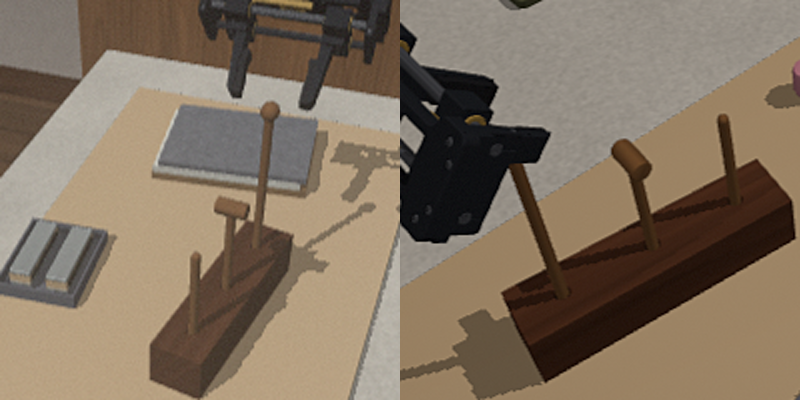

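The mallet still stands undisturbed in its hole, with its ball at about (270,110) in the left crop and the open gripper above it. I go straight down and close fully before lifting.

Request:
{"api": "move_arm", "payload": {
  "targets": [
    [[0, 0, 0, 0, 0.002, -0.015, 1], [0, 0, 0, 0, 0.002, -0.025, 1], [0, 0, 0, 0, 0.002, -0.025, 1], [0, 0, 0, 0, 0, -0.004, 1], [0, 0, 0, 0, 0, 0, 0]]
  ]
}}

```text
clock: 5.15
tool_pos: [0.5241, -0.2861, 0.1924]
eef_rot: [0.909, 0.007, -0.002, -0.416]
contact_force: [-0.1, -0.2, 0.2]
opening: 0.93
```

Request:
{"api": "move_arm", "payload": {
  "targets": [
    [[0, 0, 0, 0, 0, 0, 0], [0, 0, 0, 0, 0, 0, 0], [0, 0, 0, 0, 0, 0, 0], [0, 0, 0, 0, 0, 0, 0], [0, 0, 0, 0, 0, 0, 0]]
  ]
}}

```text
clock: 5.65
tool_pos: [0.5252, -0.2871, 0.1954]
eef_rot: [0.91, 0.007, 0.0, -0.415]
contact_force: [0.1, -0.4, -0.5]
opening: 0.477
```

Request:
{"api": "move_arm", "payload": {
  "targets": [
    [[0, 0, 0, 0, 0, 0, 0], [0, 0, 0, 0, 0, 0, 0], [0, 0, 0, 0, 0, 0, 0], [0, 0, 0, 0, 0, 0, 0], [0, 0, 0, 0, 0, 0, 0]]
  ]
}}

```text
clock: 6.15
tool_pos: [0.5255, -0.2871, 0.196]
eef_rot: [0.91, 0.007, 0.0, -0.414]
contact_force: [0.1, 0.1, -0.9]
opening: 0.095
```

Request:
{"api": "move_arm", "payload": {
  "targets": [
    [[0, 0, 0, 0, 0, 0, 0], [0, 0, 0, 0, 0, 0, 0], [0, 0, 0, 0, 0, 0.01, 0], [0, 0, 0, 0, 0, 0.03, 0], [0, 0, 0, 0, 0, 0.03, 0]]
  ]
}}

```text
clock: 6.65
tool_pos: [0.5234, -0.2864, 0.2646]
eef_rot: [0.909, 0.006, -0.003, -0.416]
contact_force: [0.1, 0.2, 0.1]
opening: 0.096
```

Request:
{"api": "move_arm", "payload": {
  "targets": [
    [[0, 0, 0, 0, 0, 0.03, 0], [0, 0, 0, 0, 0, 0.03, 0], [0, 0, 0, 0, 0, 0.03, 0], [0, 0, 0, 0, 0, 0, 0]]
  ]
}}

```text
clock: 7.05
tool_pos: [0.5243, -0.2859, 0.3651]
eef_rot: [0.91, 0.008, 0.0, -0.415]
contact_force: [0.6, 0.2, 0.2]
opening: 0.092
```

```bash
python3 - <<'E'
from h import *
a=r.snapshot("scene");b=r.snapshot("side");st=r.get_state();print(st["tool_pos"],st["eef_rot"],st["opening"],st["contact_force"])
f=b["frame"][20:260,230:470]; g=a["frame"][160:460,0:300]
save("st3",np.hstack([cv2.resize(f,(400,400),interpolation=cv2.INTER_CUBIC),cv2.resize(g,(400,400),interpolation=cv2.INTER_CUBIC)]))
E
```

```text
[ 0.52289182 -0.28593451  0.36093685] [ 0.90951236  0.00671941 -0.00260258 -0.41561441] 0.09486705406445221 [-0.93412537  0.38724133 -1.37229662]
```

View pics/st3.png

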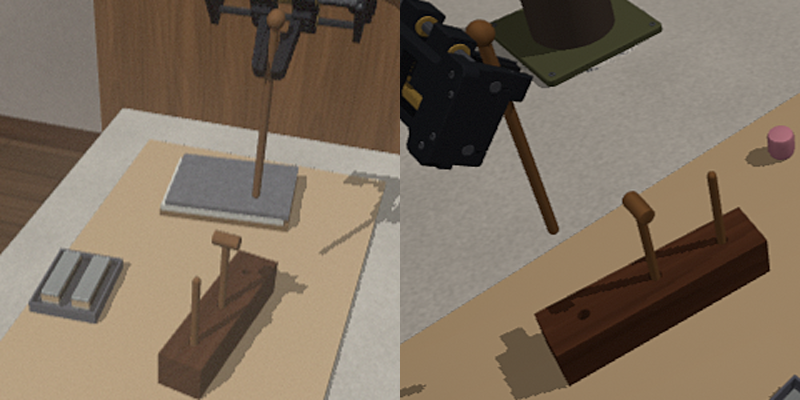

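The mallet is out of the stand and held, ball up. In full-image pixels the ball is at (31,396) and the foot at (137,384) in the side view; in the scene view they are at (185,61) and (333,116). From these I'll work out its pose in the hand and the waypoints.

```bash
cat > plan.py <<'E'
from h import *
from scipy.spatial.transform import Rotation as R
import json
C=np.array([.583,.259]);TH=np.radians(82);H=np.array([np.cos(TH),np.sin(TH),0]);N=np.array([-H[1],H[0],0])
def hand():
    d=json.load(open("hand.json"));return np.array(d["foot"]),np.array(d["ax"])
def want(foot_h,foot_z,lean,off=0):
    "TCP pose & correction so that the foot's tip is at h=foot_h, height foot_z, leaning by lean deg to the handle"
    fo,ax=hand();st=r.get_state();q=R.from_quat(st["eef_rot"]);p=np.array(st["tool_pos"])
    l=np.radians(lean);u=np.cos(l)*np.array([0,0,1])+np.sin(l)*H
    # desired tool: x axis along +-N(world x-like), mallet axis = u
    X=-N
    X=X-0; Zt=None
    # mallet axis in tool frame mostly in y-z plane: align (x,ax) to (X,u)
    Rt,_=R.align_vectors(np.array([X,u]),np.array([[1,0,0],ax]),weights=[1,50])
    P=np.array([C[0],C[1],0])+H*foot_h+N*off+np.array([0,0,foot_z])
    pt=P-Rt.apply(fo)
    return (Rt*q.inv()).as_rotvec(),pt-p
def now():
    fo,ax=hand();st=r.get_state();q=R.from_quat(st["eef_rot"]);p=np.array(st["tool_pos"])
    f=p+q.apply(fo);a=q.apply(ax);d=f-[C[0],C[1],0]
    print("foot h %.4f n %.4f z %.4f"%(d@H,d@N,f[2]),"lean h %.1f n %.1f"%(np.degrees(np.arctan2(a@H,a[2])),np.degrees(np.arctan2(a@N,a[2]))),"F",np.round(st["contact_force"],1),"op %.3f t %.2f"%(st["opening"],st["clock"]))
E
python3 - <<'E'
from plan import *
a=r.snapshot("scene");b=r.snapshot("side")
B,e1=tri(ray(a,(184.7,61.5)),ray(b,(31.4,396)));F,e2=tri(ray(a,(333,116)),ray(b,(136,384)))
print(B,e1,F,e2,np.linalg.norm(B-F))
st=r.get_state();q=R.from_quat(st["eef_rot"]);p=np.array(st["tool_pos"]);print(p)
ax=(B-F)/np.linalg.norm(B-F);foot=(B+F)/2-.11*ax   # foot tip..ball centre 220
G=p-q.apply([0,0,.008]);print("axis",ax,"dist of grasp pt from axis",np.linalg.norm(np.cross(G-foot,ax)),"along",(G-foot)@ax)
foot+= (G-foot)-((G-foot)@ax)*ax if 0 else 0
json.dump(dict(foot=q.inv().apply(foot-p).tolist(),ax=q.inv().apply(ax).tolist()),open("hand.json","w"))
now()
for w in((-.008,.20,0),(-.008,.035,0),(-.026,.021,26)):
    t,d=want(*w);print(w,np.round(t,3),np.round(d,4))
E
```

```text
[ 0.52196026 -0.28964461  0.40912325] [np.float64(0.0007916427818179052), np.float64(0.0007916427818178878)] [ 0.5248134  -0.29102155  0.1931451 ] [np.float64(0.0022389787767761733), np.float64(0.0022389787767761677)] 0.21600138171303968
[ 0.52219501 -0.28588093  0.35894863]
axis [-0.01320892  0.00637471  0.99989244] dist of grasp pt from axis 0.0020256336995334388 along 0.1730342676705713
foot h -0.5528 n -0.0190 z 0.1911 lean h 0.3 n 0.8 F [-0.3 -0.5 -0.4] op 0.095 t 7.25
(-0.008, 0.2, 0) [ 0.007  0.012 -0.154] [0.0598 0.5411 0.0089]
(-0.008, 0.035, 0) [ 0.007  0.012 -0.154] [ 0.0598  0.5411 -0.1561]
(-0.026, 0.021, 26) [-0.446  0.041 -0.154] [ 0.0675  0.5957 -0.1889]
```

The mallet's measured length of 216 mm against 220, and the grasp 173 mm up the shaft, both make sense. I raise it a little to clear the neighbouring sticks and carry it over to the mug.

Request:
{"api": "move_arm", "payload": {
  "targets": [
    [[0, 0, 0, 0, 0, 0.04, 0], [0, 0, -0.05, 0.01, 0.03, 0.005, 0], [0, 0, -0.05, 0.01, 0.045, 0, 0], [0, 0, -0.05, 0.01, 0.048, 0, 0], [0, 0, 0, 0.01, 0.048, 0, 0]]
  ]
}}

```text
clock: 7.75
tool_pos: [0.5609, -0.1195, 0.395]
eef_rot: [0.906, -0.076, 0.025, -0.417]
contact_force: [1.0, -0.2, -0.6]
opening: 0.094
```

Request:
{"api": "move_arm", "payload": {
  "targets": [
    [[0, 0, 0, 0.01, 0.048, 0, 0], [0, 0, 0, 0.01, 0.048, 0, 0], [0, 0, 0, 0, 0.048, 0, 0], [0, 0, 0, 0, 0.048, 0, 0], [0, 0, 0, 0, 0.048, 0, 0]]
  ]
}}

```text
clock: 8.25
tool_pos: [0.5783, 0.128, 0.3882]
eef_rot: [0.905, -0.08, 0.02, -0.417]
contact_force: [-0.1, 0.1, 0.1]
opening: 0.094
```

Request:
{"api": "move_arm", "payload": {
  "targets": [
    [[0, 0, 0, 0, 0.04, 0, 0], [0, 0, 0, 0, 0.03, 0, 0], [0, 0, 0, 0, 0.0, 0, 0]]
  ]
}}

```text
clock: 8.55
tool_pos: [0.5716, 0.2091, 0.3862]
eef_rot: [0.905, -0.076, 0.013, -0.418]
contact_force: [-0.5, -0.3, 0.0]
opening: 0.096
```

```bash
python3 - <<'E'
from plan import *
now()
for w in((-.008,.20,0),(-.008,.035,0),(-.026,.021,26)):
    t,d=want(*w);print(w,np.round(t,3),np.round(d,4))
E
```

```text
foot h -0.0555 n 0.0080 z 0.2184 lean h 0.1 n -1.4 F [-0.5 -0.3  0. ] op 0.096 t 8.55
(-0.008, 0.2, 0) [-0.001 -0.024  0.009] [ 0.0104  0.0461 -0.0183]
(-0.008, 0.035, 0) [-0.001 -0.024  0.009] [ 0.0104  0.0461 -0.1833]
(-0.026, 0.021, 26) [-0.45   0.041  0.014] [ 0.0181  0.1007 -0.2161]
```

Request:
{"api": "move_arm", "payload": {
  "targets": [
    [[0, -0.024, 0.01, 0.01, 0.03, 0, 0], [0, 0, 0, 0, 0.016, 0, 0], [0, 0, 0, 0, 0, 0, 0], [0, 0, 0, 0, 0, 0, 0]]
  ]
}}

```text
clock: 8.95
tool_pos: [0.581, 0.2528, 0.3809]
eef_rot: [0.906, -0.069, 0.019, -0.417]
contact_force: [-0.3, -0.6, -0.6]
opening: 0.099
```

```bash
python3 - <<'E'
from plan import *
a=r.snapshot("scene");b=r.snapshot("side");w=r.snapshot("wrist")
now()
fo,ax=hand();st=r.get_state();q=R.from_quat(st["eef_rot"]);p=np.array(st["tool_pos"]);f0=p+q.apply(fo)
t=np.linspace(0,2*np.pi,120)
def ov(s,k):
    f=cv2.resize(s["frame"],None,fx=k,fy=k,interpolation=cv2.INTER_CUBIC)
    P=np.array([proj(s,(C[0]+.036*np.cos(x),C[1]+.036*np.sin(x),.142)) for x in t])[:,::-1]*k
    cv2.polylines(f,[P.round().astype(int)],True,(255,0,0),1)
    v,u=proj(s,f0+q.apply(ax)*.005);cv2.circle(f,(int(u*k),int(v*k)),3,(0,255,0),-1)
    v,u=proj(s,[*(C+H[:2]*.07),.1]);cv2.circle(f,(int(u*k),int(v*k)),3,(255,0,255),-1)
    return f
A=ov(a,2)[230:590,660:1060];B=ov(b,2)[560:920,300:700]
save("pre",np.hstack([A,B])); 
for wv in((-.008,.15,0),(-.008,.035,0),(-.026,.021,26)):
    tt,d=want(*wv);print(wv,np.round(tt,3),np.round(d,4))
E
```

```text
foot h -0.0116 n 0.0014 z 0.2135 lean h 0.2 n -0.4 F [-0.5 -0.2 -0.5] op 0.095 t 9.10
(-0.008, 0.15, 0) [ 0.003 -0.008  0.003] [ 0.0006  0.0029 -0.0635]
(-0.008, 0.035, 0) [ 0.003 -0.008  0.003] [ 0.0006  0.0029 -0.1785]
(-0.026, 0.021, 26) [-0.446  0.056  0.004] [ 0.0083  0.0575 -0.2113]
```

View pics/pre.png

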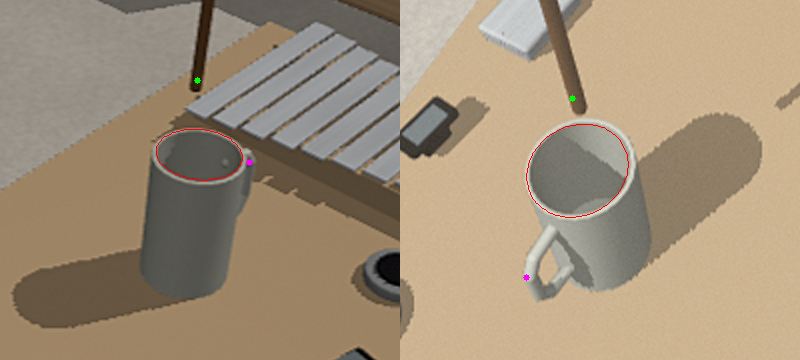

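The foot hangs just above the mouth's centre, at (196,87) left and (579,106) right, about 4 mm lower than estimated. The handle mark lies on the handle. I lower it upright into the mug.

Request:
{"api": "move_arm", "payload": {
  "targets": [
    [[0, 0, 0, 0, 0.002, -0.03, 0], [0, 0, 0, 0, 0, -0.03, 0], [0, 0, 0, 0, 0, -0.03, 0], [0, 0, 0, 0, 0, -0.02, 0], [0, 0, 0, 0, 0, 0, 0]]
  ]
}}

```text
clock: 9.6
tool_pos: [0.5855, 0.2471, 0.2685]
eef_rot: [0.906, -0.074, 0.025, -0.416]
contact_force: [0.0, 0.3, -0.5]
opening: 0.094
```

```bash
python3 - <<'E'
from plan import *
now()
for wv in((-.008,.045,0),(-.017,.035,13),(-.026,.021,26)):
    tt,d=want(*wv);print(wv,np.round(tt,3),np.round(d,4))
E
```

```text
foot h -0.0168 n -0.0043 z 0.1007 lean h 0.4 n -0.1 F [ 0.   0.3 -0.5] op 0.094 t 9.60
(-0.008, 0.045, 0) [ 0.007 -0.002  0.015] [-0.0034  0.0081 -0.0556]
(-0.017, 0.035, 13) [-0.217  0.031  0.015] [ 0.0006  0.0365 -0.0709]
(-0.026, 0.021, 26) [-0.442  0.064  0.015] [ 0.0043  0.0627 -0.0984]
```

Request:
{"api": "move_arm", "payload": {
  "targets": [
    [[0, 0, 0.01, -0.003, 0.003, -0.025, 0], [0, 0, 0, 0, 0.001, -0.028, 0], [-0.1, 0.015, 0, 0.002, 0.015, -0.003, 0], [-0.1, 0.015, 0, 0.002, 0.015, -0.004, 0], [0, 0, 0, 0, 0, 0, 0]]
  ]
}}

```text
clock: 10.1
tool_pos: [0.5915, 0.2734, 0.2027]
eef_rot: [0.944, -0.083, 0.015, -0.319]
contact_force: [0.2, 0.7, -0.5]
opening: 0.096
```

```bash
python3 - <<'E'
from plan import *
now()
for wv in((-.02,.035,19),(-.025,.03,25),(-.026,.021,26)):
    tt,d=want(*wv);print(wv,np.round(tt,3),np.round(d,4))
E
```

```text
foot h -0.0244 n -0.0045 z 0.0396 lean h 12.3 n -0.8 F [ 0.2  0.7 -0.5] op 0.096 t 10.10
(-0.02, 0.035, 19) [-0.116  0.009  0.024] [-0.0036  0.0238 -0.0103]
(-0.025, 0.03, 25) [-0.22   0.025  0.024] [-0.002   0.0348 -0.0223]
(-0.026, 0.021, 26) [-0.237  0.027  0.024] [-0.0018  0.0364 -0.0326]
```

Request:
{"api": "move_arm", "payload": {
  "targets": [
    [[-0.08, 0.01, 0.012, -0.002, 0.014, -0.006, 0], [-0.08, 0.01, 0.012, -0.001, 0.013, -0.006, 0], [0, 0, 0, 0, 0, 0, 0]]
  ]
}}

```text
clock: 10.4
tool_pos: [0.5918, 0.295, 0.1929]
eef_rot: [0.967, -0.076, 0.012, -0.242]
contact_force: [-0.7, 0.7, 0.8]
opening: 0.097
```

```bash
python3 - <<'E'
from plan import *
a=r.snapshot("scene");b=r.snapshot("side")
now()
A=cv2.resize(a["frame"][90:280,330:530],(400,380));B=cv2.resize(b["frame"][240:440,150:350],(400,400))[:380]
save("in",np.hstack([A,B]))
for wv in((-.026,.024,23),(-.026,.018,23),(-.027,.018,24.5)):
    tt,d=want(*wv);print(wv,np.round(tt,3),np.round(d,4))
E
```

```text
foot h -0.0343 n -0.0049 z 0.0369 lean h 21.6 n -0.4 F [ 0.9 -0.1 -0.2] op 0.094 t 10.50
(-0.026, 0.024, 23) [-0.024  0.002  0.016] [-0.0045  0.0126 -0.0145]
(-0.026, 0.018, 23) [-0.024  0.002  0.016] [-0.0045  0.0126 -0.0205]
(-0.027, 0.018, 24.5) [-0.049  0.006  0.016] [-0.0041  0.0156 -0.0223]
```

View pics/in.png

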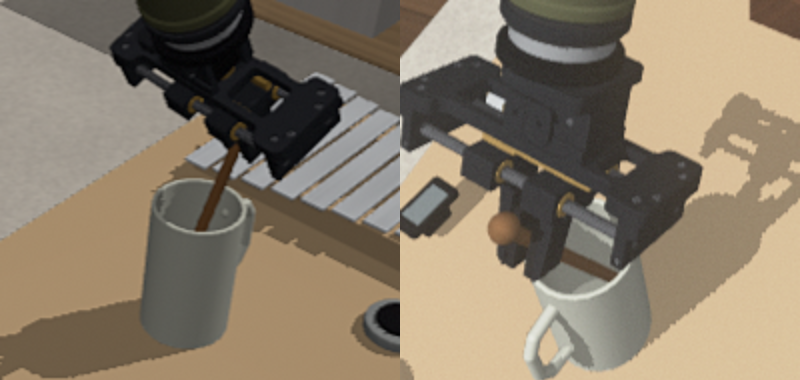

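The mallet is inside the mug, leaning towards the handle, with the ball at (505,228) in the right crop on the handle side. I centre it and lower it to the floor until contact shows.

Request:
{"api": "move_arm", "payload": {
  "targets": [
    [[-0.02, 0.0, 0.016, -0.0045, 0.012, -0.005, 0], [0, 0, 0, 0, 0.001, -0.004, 0], [0, 0, 0, 0, 0, 0, 0]]
  ],
  "force": 12
}}

```text
clock: 10.8
tool_pos: [0.5911, 0.2924, 0.1812]
eef_rot: [0.969, -0.079, 0.011, -0.233]
contact_force: [-0.2, -0.9, -0.8]
opening: 0.098
```

```bash
python3 - <<'E'
from plan import *
now()
for wv in((-.027,.018,23),):
    tt,d=want(*wv);print(wv,np.round(tt,3),np.round(d,4))
E
```

```text
foot h -0.0342 n -0.0028 z 0.0278 lean h 22.6 n -0.4 F [-0.2 -0.9 -0.8] op 0.098 t 10.80
(-0.027, 0.018, 23) [-0.006 -0.     0.013] [-0.0027  0.0086 -0.0103]
```

Request:
{"api": "move_arm", "payload": {
  "targets": [
    [[0, 0, 0, -0.003, 0.009, 0, 0], [0, 0, 0, 0, 0.003, -0.003, 0], [0, 0, 0, 0, 0, -0.003, 0], [0, 0, 0, 0, 0, 0, 0]]
  ]
}}

```text
clock: 11.2
tool_pos: [0.5911, 0.3029, 0.1768]
eef_rot: [0.968, -0.082, 0.013, -0.236]
contact_force: [-0.3, 0.4, 1.1]
opening: 0.103
```

```bash
python3 - <<'E'
from plan import *
now()
for wv in((-.027,.018,23),):
    tt,d=want(*wv);print(wv,np.round(tt,3),np.round(d,4))
E
```

```text
foot h -0.0228 n -0.0011 z 0.0230 lean h 22.3 n -0.4 F [-0.3  0.4  1.1] op 0.103 t 11.20
(-0.027, 0.018, 23) [-0.013  0.002  0.021] [-0.0027 -0.0019 -0.0059]
```

Request:
{"api": "move_arm", "payload": {
  "targets": [
    [[0, 0, 0, -0.001, -0.002, -0.003, 0], [0, 0, 0, 0, 0, 0, 0]]
  ]
}}

```text
clock: 11.4
tool_pos: [0.5917, 0.3038, 0.1765]
eef_rot: [0.967, -0.081, 0.015, -0.239]
contact_force: [-0.4, 0.2, -0.5]
opening: 0.105
```

Request:
{"api": "move_arm", "payload": {
  "targets": [
    [[0, 0, 0, 0, 0, -0.003, 0], [0, 0, 0, 0, 0, 0, 0]]
  ]
}}

```text
clock: 11.6
tool_pos: [0.5928, 0.306, 0.1754]
eef_rot: [0.967, -0.081, 0.016, -0.241]
contact_force: [-0.4, 0.3, 1.3]
opening: 0.105
```

```bash
python3 - <<'E'
from plan import *
now()
E
```

```text
foot h -0.0179 n -0.0034 z 0.0209 lean h 21.7 n -0.0 F [-0.4  0.3  1.3] op 0.105 t 11.60
```

Request:
{"api": "move_arm", "payload": {
  "targets": [
    [[-0.02, 0, 0, -0.003, -0.007, -0.003, 0], [0, 0, 0, -0.001, -0.002, -0.004, 0], [0, 0, 0, 0, 0, 0, 0]]
  ]
}}

```text
clock: 11.9
tool_pos: [0.593, 0.3047, 0.1756]
eef_rot: [0.968, -0.078, 0.023, -0.238]
contact_force: [-0.1, -0.5, 0.2]
opening: 0.103
```

```bash
python3 - <<'E'
from plan import *
now()
E
```

```text
foot h -0.0201 n -0.0059 z 0.0216 lean h 22.0 n 0.8 F [-0.1 -0.5  0.2] op 0.103 t 11.90
```

```bash
python3 - <<'E'
from plan import *
L=[];Fs=[]
for i in range(8):
    r.snapshot("wrist");st=r.get_state();L.append(st["tool_pos"]);Fs.append(st["contact_force"]);
    if i>5: now()
L=np.array(L);print(np.round(L.mean(0),4),np.round(L.std(0),4),np.round(np.mean(Fs,0),2),np.round(np.std(Fs,0),2))
E
```

```text
foot h -0.0204 n -0.0058 z 0.0213 lean h 22.0 n 0.7 F [-0.1  2.2  6.6] op 0.100 t 12.25
foot h -0.0204 n -0.0058 z 0.0213 lean h 22.0 n 0.7 F [0.6 2.3 5.5] op 0.100 t 12.30
[0.5929 0.3044 0.1754] [0.0001 0.     0.    ] [0.39 2.04 5.63] [0.44 0.45 0.66]
```

Contact is clear: steady Fz ≈ 5.6 N with the foot near the floor height. The mallet sits about 6 mm to the +x side of the handle plane, so I ease up, centre it, and touch down again.

Request:
{"api": "move_arm", "payload": {
  "targets": [
    [[0, 0, 0, -0.003, -0.003, 0.004, 0], [0, 0, 0, -0.005, -0.003, 0.001, 0], [0, 0, 0, -0.002, 0, 0, 0]]
  ]
}}

```text
clock: 12.6
tool_pos: [0.581, 0.2945, 0.1776]
eef_rot: [0.969, -0.08, 0.021, -0.235]
contact_force: [0.2, 0.2, 0.7]
opening: 0.103
```

```bash
cat > chk.py <<'E'
from plan import *
for i in range(4): r.snapshot("wrist")
now()
E
python3 chk.py
```

```text
foot h -0.0311 n 0.0043 z 0.0245 lean h 22.3 n 0.6 F [ 0.8  0.  -0.1] op 0.100 t 12.80
```

Request:
{"api": "move_arm", "payload": {
  "targets": [
    [[0, 0, 0, 0.004, 0.005, -0.001, 0], [0, 0, 0, 0, 0, -0.003, 0], [0, 0, 0, 0, 0, 0, 0]]
  ]
}}

```text
clock: 13.1
tool_pos: [0.5877, 0.304, 0.1758]
eef_rot: [0.968, -0.079, 0.023, -0.238]
contact_force: [0.4, -0.9, -0.1]
opening: 0.1
```

```bash
python3 chk.py
```

```text
foot h -0.0224 n -0.0006 z 0.0218 lean h 22.1 n 0.7 F [0.4 1.7 3.4] op 0.104 t 13.30
```

Foot contact is 3.4 N, the mallet is centred on the handle plane (n ≈ −0.6 mm), and it leans 22° towards the rim. I release it.

Request:
{"api": "move_arm", "payload": {
  "targets": [
    [[0, 0, 0, 0, 0, 0, 0.6], [0, 0, 0, 0, 0, 0, 0.6], [0, 0, 0, 0, 0, 0, 0.6], [0, 0, 0, 0, 0, 0, 0.6], [0, 0, 0, 0, 0, 0, 0.6]]
  ]
}}

```text
clock: 13.8
tool_pos: [0.5866, 0.3009, 0.1738]
eef_rot: [0.968, -0.08, 0.021, -0.235]
contact_force: [-0.2, 0.1, 0.6]
opening: 0.53
```

Request:
{"api": "move_arm", "payload": {
  "targets": [
    [[0, 0, 0, 0, 0, 0, 0.6], [0, 0, 0, 0, 0, 0, 0.6]]
  ]
}}

```text
clock: 14.0
tool_pos: [0.5865, 0.3006, 0.1736]
eef_rot: [0.968, -0.08, 0.021, -0.235]
contact_force: [1.3, 0.1, -0.5]
opening: 0.604
```

```bash
python3 - <<'E'
from plan import *
a=r.snapshot("scene");b=r.snapshot("side");now()
A=cv2.resize(a["frame"][90:280,330:530],(400,380));B=cv2.resize(b["frame"][240:440,150:350],(400,400))[:380]
save("rel",np.hstack([A,B]))
st=r.get_state();print(st["tool_pos"],R.from_quat(st["eef_rot"]).apply([0,0,1]))
E
```

```text
foot h -0.0258 n 0.0005 z 0.0200 lean h 22.3 n 0.6 F [ 1.  -0.5 -0.5] op 0.600 t 14.10
[0.58653692 0.30062607 0.17366071] [ 0.07884125  0.45211303 -0.8884694 ]
```

View pics/rel.png

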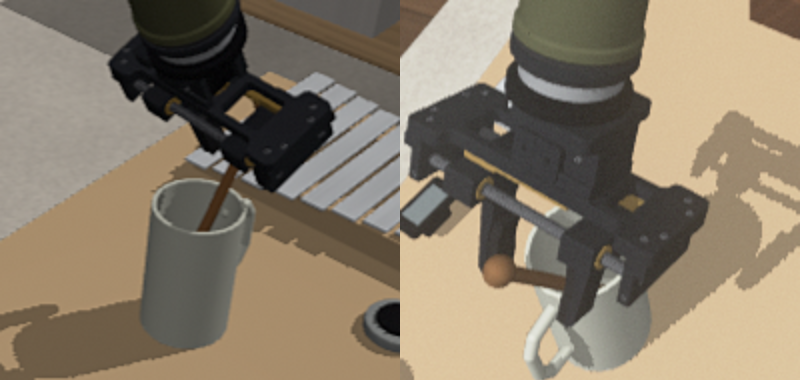

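```bash
python3 - <<'E'
from plan import *
b=r.snapshot("side")
print([(d["centre"],d["score"]) for d in r.find_in(b,"mallet_head")])
for z in(.21,.22,.23):
    p=onz(b,(375,200),z);d=p-[*C,z];print(z,np.round(p,4),"h %.3f n %.3f"%(d@H,d@N),proj(b,[*(C+H[:2]*.066),z])) 
E
```

```text
[([375.4, 204.1], 0.96), ([216.3, 360.5], 0.68)]
0.21 [0.5947 0.317  0.21  ] h 0.059 n -0.004 [np.float64(380.9558375181977), np.float64(198.61982619832767)]
0.22 [0.5901 0.3205 0.22  ] h 0.062 n 0.002 [np.float64(377.2002924303864), np.float64(196.86647406898408)]
0.23 [0.5855 0.3241 0.23  ] h 0.065 n 0.007 [np.float64(373.3413982915803), np.float64(195.06487134634693)]
```

The ball sits at h ≈ 61 mm from the mug's axis and n ≈ 0, directly over the handle. I withdraw along the tool axis.

Request:
{"api": "move_arm", "payload": {
  "targets": [
    [[0, 0, 0, -0.001, -0.007, 0.014, 0.6], [0, 0, 0, -0.002, -0.014, 0.028, 0.6], [0, 0, 0, -0.002, -0.016, 0.034, 0.6], [0, 0, 0, -0.002, -0.02, 0.04, 0.6], [0, 0, 0, 0, -0.03, 0.04, 0.6]]
  ]
}}

```text
clock: 14.7
tool_pos: [0.5734, 0.2142, 0.3316]
eef_rot: [0.969, -0.078, 0.015, -0.235]
contact_force: [1.5, 0.4, -0.1]
opening: 0.599
```

Request:
{"api": "move_arm", "payload": {
  "targets": [
    [[0, 0, 0, 0, -0.045, 0.02, 0.6], [0, 0, 0, 0, -0.045, 0, 0.6], [0, 0, 0, 0, -0.045, 0, 0.6], [0, 0, 0, 0, -0.045, 0, 0.6], [0, 0, 0, 0, 0, 0, 0.6]]
  ]
}}

```text
clock: 15.2
tool_pos: [0.5746, 0.0212, 0.3662]
eef_rot: [0.969, -0.078, 0.027, -0.233]
contact_force: [-0.3, -0.2, -0.3]
opening: 0.597
```

```bash
python3 - <<'E'
from plan import *
a=r.snapshot("scene");b=r.snapshot("side");st=r.get_state();print(st["tool_pos"],st["contact_force"],st["clock"])
for s in(a,b): print([(d["centre"],d["score"]) for d in r.find_in(s,"mallet_head")][:2],proj(s,[*(C+H[:2]*.062),.218]))
k=2;t=np.linspace(0,6.28,120);out=[]
for s,y,x in((a,180,660),(b,500,300)):
    f=cv2.resize(s["frame"],None,fx=k,fy=k,interpolation=cv2.INTER_CUBIC)
    P=np.array([proj(s,(C[0]+.04*np.cos(q),C[1]+.04*np.sin(q),.142)) for q in t])[:,::-1]*k
    cv2.polylines(f,[P.round().astype(int)],True,(255,0,0),1)
    out.append(f[y:y+400,x:x+400])
save("fin",np.hstack(out))
E
```

```text
[0.57392956 0.02866782 0.36687231] [-0.35877494  0.49351993  0.34577923] 15.3
[([168.4, 450.2], 0.83)] [np.float64(141.07217281402728), np.float64(461.3985087561015)]
[([377.1, 213.3], 0.61)] [np.float64(375.24411834237173), np.float64(199.35011804366093)]
```

View pics/fin.png

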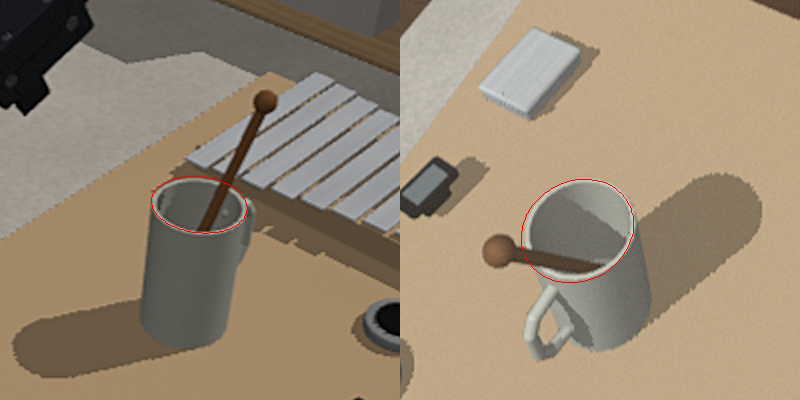

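The ball is at (140.5,462.5) in the scene and (375.5,199.5) in the side view, within about 1 px of the point directly over the handle. The mug hasn't moved from its fitted rim circle, and the gripper is well clear. One last numeric check, then I hand in.

```bash
python3 - <<'E'
from plan import *
a=r.snapshot("scene");b=r.snapshot("side")
p,e=tri(ray(a,(140.5,462.5)),ray(b,(375.5,199.5)));d=p-[*C,0]
print(p,e,"h %.4f n %.4f"%(d@H,d@N)); print("rim pt over handle side crop",(np.array(proj(b,[*(C+H[:2]*.036),.142]))*2-[500,300]+[0,400]))
print(r.finish_job())
E
```

```text
[0.5918178  0.32136393 0.21867807] [np.float64(0.0009730569786164158), np.float64(0.0009730569786163218)] h 0.0630 n -0.0001
rim pt over handle side crop [270.55482736 546.31188082]
the job is handed in; nothing more can be done
None
```

The ball-headed mallet is out of the stand and leaning in the mug, ball up, on the rim directly over the handle. I handed the job in at about 15.4 s of the 48 s allowed.

- **Lowering:** I lowered the mallet until its foot pressed on the mug floor (3.4 N up on the tool), already leaning about 22° towards the handle. Then I let it go and drew the gripper clear.
- **Final position:** In the last two camera views the ball's centre is 63 mm out from the mug's axis and 219 mm above the work surface. It is within about 1 mm of the handle's direction, which I judged by eye to about ±3°. The mug's rim still lay on the circle fitted before the move, and the robot touched nothing.
- **What went wrong along the way:** On the first grasp I lifted before the slow fingers had closed, and they came up empty. The mallet stayed in its hole and the second grasp held.
- **Checks that disagreed:**
  - The network's ball position was 2–28 px away from the ball I could see, so I used pixel positions read from the pictures.
  - I put the foot on the mug floor by contact force and height alone, because the mug wall hides it from the cameras.

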